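# Back the bench winch off one notch

### The arm

A 6-joint arm with a two-finger parallel gripper is mounted at the origin on a cart in front of the work surface, level with it; the furniture and walls round the work are solid. World frame = base frame: x ahead of the robot, y to its left, z up, the work surface at z = 0. Lengths are in m, angles in rad, forces in N, time in s.
With the tool pointing down it reaches from about 0.35 to 0.975 m from the base axis. Payload 4.9 kg.
Tool frame: the origin (TCP) lies on the centre line of the jaws, within the pads' length; the fingertips stand 14 mm ahead of it and the grasp point (between the pads) lies 5 mm behind it; x points along the fingers, z is the direction in which the jaws open and shut, and the axes are right-handed (so a half turn about x gives the same grasp; the last joint's range is limited). The gripper opens to 85 mm and grips with 20 to 120 N. Pads are 22 mm wide; open, the fingers measure 114 mm over their backs; the gripper's body (76 mm by 85 mm) begins 54 mm behind the grasp point. The pads swing forward as they close: fully open they stand 13 mm farther back than shut.
Start: joints at [1.201, 0.053, 1.613, -0, 1.476, -0.119], TCP at [0.155, 0.605, 0.245] pointing down, gripper open.
Joint ranges: [-3.01, 3.01], [-1.01, 2.22], [0.06, 2.58], [-1.02, 4.17], [0.09, 2.62], [-3.14, 3.14]. Speed limits (rad/s): [2.57, 2.57, 3.14, 3.14, 3.14, 3.14].

### API

Orientations are given as a rotation vector (axis times angle).
In Python, from station import ctrl gives the robot as it stands.
- The arm moves only by the tool move_arm, never from a script. Its argument "increments" is a list that holds one entry, the list of rows, each a list of 4 numbers: the shift along the tool's x, y, z in units of 25 cm (1.0 is 25 cm), then the turn about the tool's x in units of 90 degrees (1.0 is 90 degrees). A call has 1 to 20 rows; each row shifts and turns the commanded pose from where the row before left it, along the tool's axes as they then stand; what a row does not reach is not made up. A row lasts 1/12 s, in which the tool goes at most 41.7 mm and 7.16 degrees, less where a joint would pass 70% of its speed; a pose out of reach is approached as far as the arm can. A call with a number of a shift or a turn outside -1 to 1 is refused whole. A call with a gripper value outside its range is refused whole. "gripper" is the closure, from 0 (fully open) to 1 (shut), set as the call begins (left out, the last holds). The fingers move at their own pace and stop on an object; "squeeze" is the grip in N (left out, the last holds). Time passes only in rows, so rows that do not move let the fingers close. It gives the time, the measured TCP pose, the force and the opening at its end, in the units of the state.
- ctrl.get_obs(): the state, without advancing time (a new reading comes with each control period).
- ctrl.get_image(name): name is "side" or "top" or "wrist"; returns a dict with "pixels" (400x640x3 uint8, red, green, blue), "depth" (400x640 float32, m along the optical axis (not along the pixel's ray), 0 where there is no reading), "K" (3x3 intrinsics, pixels), "extrinsics" (4x4, takes a point from camera to world coordinates); the wrist camera has in their place "tool_from_camera" (4x4, takes a point from camera to tool coordinates, whose origin is the TCP and whose axes are the tool frame's). Camera axes: x right, y up, looking along -z (the intrinsics and any distortion apply to the point x, -y, -z); pixel columns grow to the right and rows downward; lengths in m; the calibration is good to about 2 mm. The wrist camera is an equidistant fisheye: a pixel r from the principal point sees the ray r / f radians off the axis. A picture is of the moment at which its call begins: read the wrist's pose just before it.
- ctrl.finish_job(): hands the job in, once; it reports no verdict.
Trained networks look in the newest picture that a camera, given by its name, has taken for a name from the list of things; names that differ only in an ending like _2 or _b are one class to them, and where a whole thing is asked for, a point or a joint stands for the part that bears it (a point fixed in the world has none). Each returns a list of dicts, best first, with "score" (0 to 1); they miss things now and then, are a little off and sometimes report something else, mostly with a low value. They report only what shows in the picture. A call takes as long as a camera call.
- ctrl.trace(camera, target): "region" (400x640 bool, what is visible of it) and "pixel" ([row, column] in pixels, amid what is visible of it).
The state is a dict: "t": time; "q": joint angles; "dq": joint speeds; "effort": joint torques, N m; "tool_pos": TCP position; "tool_rot": TCP orientation; "contact_force": force on the tool from outside, world axes, zero at the start; "wrist_torque": the same for the moment, N m; "opening": finger opening in m.
Only numpy, scipy, OpenCV 4.12 (cv2) and the standard library are available. Lean on these libraries where they do the work, as an engineer would, in place of code of your own. Each camera call takes 0.05 s, during which the arm holds its last target. There are 200 camera calls.

### The job

The small hand winch on the bench is wound one notch too far. Using only the fingertips and pushing gently, without pinching anything, tip its pawl up out of the teeth and over until it stays back by itself, push the top of the spoked star wheel toward the robot (backward) by exactly one tooth, then tip the pawl back down so that it sits in the next notch. Leave the tools lying round the winch where they are.

Things in the scene. Friction and masses are not known exactly. Their poses are not given: they have to be found in the camera images.
- winch: dark steel hand winch fixed to the bench, base plate 170 x 104 mm, 12 mm thick, cheeks up to 113 mm high, drum between them empty. Origin: on the bench under the axle, midway between the cheeks. x points away from the robot (turned up to 0.45 rad either way), y to the left along the axle, z up. Points below are given as x, y, z in mm in this frame.
- ratchet (a point): centre of the ratchet wheel, on the axle, at (0, 48, 88). It has 8 saw teeth (crest radius 39 mm, notch radius 31 mm, 11 mm thick) and stands outside the left cheek; the pawl lies on its robot side.
- pawl_pivot (a point): pivot of the pawl, at (-65, 48, 101). The pawl's nose and its finger lever both point up and away from the robot when it sits in the teeth; pushing the lever's bar toward the robot lifts the nose. Its weight drops it into the teeth below about 0.5 rad and holds it tipped back above about 0.6. Light: under 2 N at the bar moves it.
- pawl (a joint): angle of the pawl (rad): between -0.03 and 0.07 when its nose sits in a notch, 0.11 to 0.16 when it rests on a tooth crest, 1.15 when tipped right back toward the robot against its stop.
- pawl_bar (a point): a point on the pawl's cross bar, a steel bar 11 mm thick along y, 45 mm from the pivot, sticking out to the left of the ratchet from y = 54 to 102 mm; this point at y = 82. In the teeth it is at about x = -44, z = 140; tipped right back at x = -92, z = 136.
- star_wheel (a joint): angle of ratchet and star wheel together (rad), growing backward (top toward the robot). One notch is 0.785. Starts between -0.2 and 0; at about 0 a tooth bears on the pawl and is blocked. One notch back the pawl drops home from about 0.43 to 0.80; beyond that it stands on a crest. Friction holds the wheel where it is left; 2 to 4 N at a knob moves it.
- spoke_knob (a point): centre of the wooden ball knob (18 mm) of the spoke that points up and leans away from the robot at the start. Four such spokes, 10 mm steel rods at right angles, stand out from the axle in the plane y = -68; knob centres 63 mm from the axle. At joint 0 this knob is at about (24, -68, 146), one notch back at (-24, -68, 146).
- solder_tin: low round metal tin, 49 mm across, 20 mm high; lies loose on the bench near the winch; leave it alone. Origin: centre of its underside
- graver_1: graver with a ball-shaped wooden handle, 117 mm long, 32 mm high; lies loose on the bench near the winch; leave it alone. Origin: centre of its underside
- loupe: small folding magnifier, 69 mm long, 14 mm high; lies loose on the bench near the winch; leave it alone. Origin: centre of its underside
- ring_clamp: waisted wooden ring clamp, 104 mm long, 30 mm high; lies loose on the bench near the winch; leave it alone. Origin: centre of its underside
- pliers_flat: pliers, 124 mm long, 10 mm high; lies loose on the bench near the winch; leave it alone. Origin: centre of its underside
- needle_file_1: thin needle file, 142 mm long, 9 mm high; lies loose on the bench near the winch; leave it alone. Origin: centre of its underside

How it is judged:
On the way, in this order (a step that is already met when the one before it is completed fails the run):
1. the pawl is tipped back clear of the teeth while the wheel stays where it was (value of joint pawl above 0.9 rad and value of joint star_wheel between -0.3 and 0.15 rad), for 0.2 s.
2. with the pawl back, the wheel is pushed backward one notch (value of joint pawl above 0.9 rad and value of joint star_wheel between 0.43 and 0.84 rad), for 0.2 s.
3. the pawl is tipped down into the next notch (value of joint pawl below 0.09 rad and value of joint star_wheel between 0.43 and 0.84 rad), for 0.2 s.
At the end, for the whole second after the job is handed in: The pawl's nose sits in the teeth (joint below 0.09 rad) with the wheel one notch back of where it started (joint between 0.43 and 0.84 rad), both at rest (all of step 3 and velocity of joint star_wheel between -0.05 and 0.05 rad/s and velocity of joint pawl between -0.05 and 0.05 rad/s); the robot touches nothing.
It fails at once if the wheel is turned back past one and a half notches (value of joint star_wheel above 1.2 rad).
It fails at once if the wheel is wound forward half a notch (value of joint star_wheel below -0.5 rad).
It fails at once if the pawl is pinched or pushed hard (over 20 N) (contact force between the fingers and pawl above 20 N).
It fails at once if the wheel is pinched or pushed hard (over 20 N) (contact force between the fingers and star_wheel above 20 N).
It fails at once if a tool lying round the winch is moved over 30 mm or lifted (distance of any of solder_tin, graver_1, loupe, ring_clamp, pliers_flat, needle_file_1 from where it was at the start of the episode above 0.03 m).
It also fails if it takes over 45 s, if anything falls off the work surface, if the arm or the gripper's body presses on something with over 40 N, if the wrist force passes 120 N, or if a joint passes its speed limit or range.

## Working session

There is one attempt and no reset: what is moved stays moved. The work goes in short steps, Python scripts to look and compute and a tool call to move; the robot and the scene stay as the last step left them, time stands still between calls to the robot, and variables do not carry over. Pictures are saved under pics/ and viewed, about 8 in all and at most 12, crops included, and the job is handed in when it is done.

Besides the shell and the picture viewer there is one more tool, called after "Emit:" as name(argument=value, ...), one argument or row to a line, values as JSON. move_arm: Moves the arm, as the interface text tells. Shifts and turns lie within -1 to 1; 1 stands for 25 cm of shift or 90 degrees of turn. Its arguments: {"type":"object","properties":{"increments":{"type":"array","items":{"type":"array","items":{"type":"array","items":{"type":"number","minimum":-1,"maximum":1}}}},"gripper":{"type":"number"},"squeeze":{"type":"number"}},"required":["increments"]}

```bash
ls; mkdir -p pics; cat > h.py <<'E'
import numpy as np, cv2
from station import ctrl
from scipy.spatial.transform import Rotation as R
def pts(im):
    d=im["depth"];K=np.array(im["K"]);v,u=np.mgrid[:400,:640]
    P=np.stack([(u-K[0,2])/K[0,0]*d,-(v-K[1,2])/K[1,1]*d,-d],-1)
    E=np.array(im["extrinsics"]);return P@E[:3,:3].T+E[:3,3]
def save(im,n): cv2.imwrite("pics/"+n,cv2.cvtColor(im["pixels"],cv2.COLOR_RGB2BGR))
E
python3 - <<'E'
from h import *
o=ctrl.get_obs();print({k:np.round(v,3) for k,v in o.items()})
for c in("side","top"):
    im=ctrl.get_image(c);save(im,c+"0.png");P=pts(im)
    print(c,np.round(im["extrinsics"],3).tolist(),np.round(im["K"],1).tolist())
    for n in("winch","ratchet","pawl_pivot","pawl_bar","spoke_knob","star_wheel","solder_tin","graver_1","loupe","ring_clamp","pliers_flat","needle_file_1"):
        for r in ctrl.trace(c,n)[:2]:
            m=r["region"]&(im["depth"]>0);p=[int(x) for x in r["pixel"]]
            print(n,round(r["score"],2),p,int(m.sum()),np.round(P[p[0],p[1]],3),np.round(np.median(P[m],0),3) if m.any() else None)
E
```

```text
pics
{'t': np.float64(0.0), 'q': array([ 1.201,  0.053,  1.614,  0.   ,  1.476, -0.119]), 'dq': array([ 0.001,  0.001, -0.001,  0.   ,  0.   , -0.001]), 'effort': array([ 0.0000e+00, -3.9370e+01, -3.7017e+01, -0.0000e+00,  7.0000e-03,
       -0.0000e+00]), 'tool_pos': array([0.155, 0.605, 0.244]), 'tool_rot': array([-1.024,  1.319,  1.022]), 'contact_force': array([-0.389,  0.239,  0.056]), 'wrist_torque': array([0.067, 0.028, 0.011]), 'opening': np.float64(0.086)}
side [[-0.988, 0.047, -0.15, 0.384], [-0.156, -0.423, 0.892, 0.816], [-0.021, 0.905, 0.425, 0.465], [0.0, 0.0, 0.0, 1.0]] [[378.2, 0.0, 313.2], [0.0, 378.2, 199.5], [0.0, 0.0, 1.0]]
winch 0.9 [224, 278] 3474 [0.583 0.108 0.064] [0.582 0.085 0.05 ]
ratchet 0.67 [223, 281] 3319 [0.576 0.108 0.066] [0.581 0.086 0.049]
ratchet 0.3 [206, 274] 1331 [0.588 0.111 0.109] [0.592 0.097 0.101]
pawl_pivot 0.84 [220, 282] 3573 [0.573 0.108 0.074] [0.582 0.084 0.046]
pawl_pivot 0.48 [220, 342] 127 [ 0.451 -0.002  0.023] [ 0.448 -0.006  0.022]
pawl_bar 0.65 [198, 300] 201 [0.525 0.134 0.142] [0.531 0.091 0.116]
pawl_bar 0.42 [221, 282] 35
[... 1256 characters left out ...]
38 0.102] [0.601 0.035 0.104]
solder_tin 0.98 [211, 363] 430 [ 0.501 -0.073  0.019] [ 0.501 -0.076  0.02 ]
graver_1 0.57 [236, 337] 231 [ 0.448 -0.016  0.032] [ 0.45  -0.015  0.026]
graver_1 0.45 [145, 382] 397 [ 0.647 -0.12  -0.002] [ 0.65  -0.116  0.009]
loupe 0.69 [195, 237] 368 [0.538 0.193 0.014] [0.54  0.192 0.012]
ring_clamp 0.56 [240, 244] 653 [0.442 0.176 0.028] [0.44  0.176 0.026]
ring_clamp 0.42 [195, 236] 331 [0.538 0.195 0.015] [0.54  0.192 0.012]
pliers_flat 0.8 [142, 386] 484 [ 0.652 -0.128  0.006] [ 0.649 -0.123  0.008]
needle_file_1 0.52 [182, 370] 71 [ 0.565 -0.092  0.002] [ 0.562 -0.097  0.009]
needle_file_1 0.36 [142, 385] 394 [ 0.652 -0.125  0.009] [ 0.65  -0.126  0.009]
```

```bash
python3 - <<'E'
import cv2,numpy as np
a=cv2.imread("pics/side0.png")[130:300,200:400];b=cv2.imread("pics/top0.png")[90:260,210:410]
cv2.imwrite("pics/c0.png",np.vstack([cv2.resize(x,None,fx=3.5,fy=3.5,interpolation=3)[:595//1] for x in (a,)]))
cv2.imwrite("pics/c1.png",cv2.resize(b,None,fx=3.5,fy=3.5,interpolation=3))
E
python3 - <<'E'
from h import *
from scipy.optimize import least_squares
# base plate fit from top depth: z 8..16mm pixels in winch region
im=ctrl.get_image("top");P=pts(im);r=ctrl.trace("top","winch")[0]["region"]
z=P[...,2];m=(r&(z>.006)&(z<.02))
c,wh,ang=cv2.minAreaRect((P[m][:,:2]*1000).astype(np.float32));print("base",c,wh,ang)
m=(r&(z>.005))
# high points
for lo in(.105,.125,.14):
    q=P[(z>lo)&(P[...,0]>.45)&(P[...,0]<.75)&(abs(P[...,1]-.05)<.12)];print(lo,len(q));
    if lo>.12: print(np.round(q[::max(1,len(q)//25)],3).tolist())
E
```

```text
base (590.026123046875, 50.56497573852539) (169.82534790039062, 103.94080352783203) 21.506093978881836
0.105 1163
0.125 355
[[0.659, 0.006, 0.149], [0.655, 0.006, 0.149], [0.655, -0.005, 0.144], [0.649, 0.007, 0.152], [0.648, -0.003, 0.147], [0.645, -0.001, 0.145], [0.642, 0.002, 0.134], [0.638, -0.002, 0.129], [0.576, -0.03, 0.127], [0.572, -0.03, 0.126], [0.568, -0.028, 0.126], [0.543, 0.083, 0.146], [0.54, 0.098, 0.145], [0.538, 0.1, 0.145], [0.536, 0.106, 0.142], [0.537, 0.08, 0.136], [0.534, 0.091, 0.143], [0.532, 0.104, 0.145], [0.531, 0.121, 0.143], [0.532, 0.082, 0.133], [0.529, 0.108, 0.143], [0.527, 0.124, 0.146], [0.526, 0.134, 0.14], [0.527, 0.081, 0.125], [0.524, 0.113, 0.14], [0.52, 0.125, 0.141]]
0.14 257
[[0.659, 0.006, 0.149], [0.657, -0.001, 0.149], [0.653, 0.01, 0.149], [0.653, 0.01, 0.146], [0.65, 0.01, 0.147], [0.647, 0.008, 0.151], [0.646, 0.005, 0.149], [0.645, -0.001, 0.145], [0.543, 0.085, 0.144], [0.541, 0.085, 0.146], [0.54, 0.089, 0.144], [0.538, 0.098, 0.146], [0.538, 0.08, 0.143], [0.536, 0.093, 0.145], [0.534, 0.108, 0.145], [0.534, 0.089, 0.145], [0.532, 0.102, 0.143], [0.531, 0.117, 0.145], [0.53, 0.097, 0.144], [0.528, 0.111, 0.147], [0.527, 0.126, 0.143], [0.527, 0.108, 0.142], [0.525, 0.12, 0.145], [0.523, 0.128, 0.146], [0.521, 0.131, 0.148], [0.519, 0.128, 0.146]]
```

View pics/c0.png

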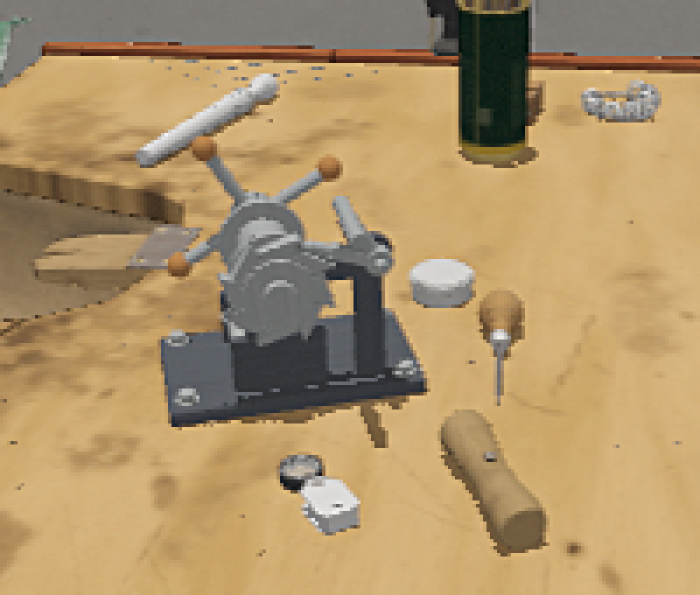

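View pics/c1.png

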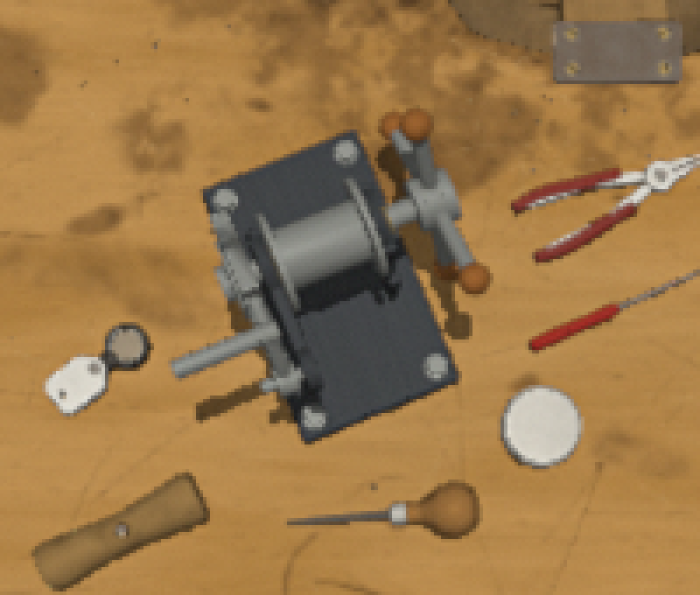

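```bash
cat >> h.py <<'E'
from scipy.optimize import least_squares
YAW=np.deg2rad(21.506);C=np.array([.5900,.0506])
def loc(P):  # world -> winch axes, mm, about base centre (offset O added)
    c,s=np.cos(YAW),np.sin(YAW);d=P[...,:2]-C
    return np.stack([c*d[...,0]+s*d[...,1]-O[0]/1e3,-s*d[...,0]+c*d[...,1]-O[1]/1e3,P[...,2]],-1)*1000
O=np.array([0.,0.])
def world(x,y):
    c,s=np.cos(YAW),np.sin(YAW);x,y=(x+O[0])/1e3,(y+O[1])/1e3
    return C+np.array([c*x-s*y,s*x+c*y])
def knobs(im):
    L=loc(pts(im));h=cv2.cvtColor(im["pixels"],cv2.COLOR_RGB2HSV)
    m=(h[...,0]<18)&(h[...,1]>130)&(abs(L[...,1]+68)<25)&(abs(L[...,0])<110)&(L[...,2]>40)
    n,lab=cv2.connectedComponents(m.astype(np.uint8))
    out=[]
    for i in range(1,n):
        q=L[lab==i]
        if len(q)<15: continue
        f=least_squares(lambda c:np.linalg.norm(q-c,axis=1)-9,q.mean(0)-[0,0,4],loss="soft_l1")
        out.append((np.round(f.x,1),len(q),round(f.cost/len(q),2)))
    return out
E
python3 - <<'E'
from h import *
for c in("top","side"):
    im=ctrl.get_image(c);print(c)
    for k in knobs(im): print(k)
    L=loc(pts(im));m=(L[...,2]>130)&(L[...,1]>58)&(L[...,1]<112)&(abs(L[...,0]+40)<35)
    q=L[m];f=least_squares(lambda p:np.hypot(q[:,0]-p[0],q[:,2]-p[1])-5.5,[-40,140],loss="soft_l1");print("bar",len(q),f.x,q[:,1].min(),q[:,1].max())
print(R.from_rotvec(ctrl.get_obs()["tool_rot"]).as_matrix().round(3).tolist(), world(0,0))
E
```

```text
top
(array([ 41.6, -67. , 141.6]), 101, np.float64(24.03))
(array([-44.8, -68.1, 119.4]), 64, np.float64(0.34))
bar 137 [-33.45574717 140.275715  ] 58.08520605203129 102.16362676475539
side
(array([ 40.9, -65.1, 144. ]), 41, np.float64(0.43))
(array([-45.3, -65.9, 119.2]), 35, np.float64(0.3))
(array([ 65.1, -64.4,  58.1]), 36, np.float64(0.5))
bar 70 [-33.76792171 140.6195742 ] 59.37550000032894 107.90563499789612
[[0.0, -0.969, 0.248], [0.0, 0.248, 0.969], [-1.0, -0.0, 0.0]] [0.59   0.0506]
```

Emit:
move_arm(
  increments=[
    [[0,0,0,-0.0665],[0,0,0,-0.0665],[0,0,0,-0.0665],[0,0,0,-0.0665],[0,0,0,-0.0665],[0,0,0,-0.0665],[0,0,0,0],[0,0,0,0]],
  ],
  gripper=1,
  squeeze=20,
)

```text
t: 2.17
tool_pos: [0.1551, 0.6054, 0.2453]
tool_rot: [-1.479, 1.009, 1.479]
contact_force: [-0.5, 0.1, -0.0]
opening: 0.0001
```

Emit:
move_arm(
  increments=[
    [[0,-0.048,-0.139,0],[0,-0.048,-0.139,0],[0,-0.048,-0.139,0],[0,-0.048,-0.139,0],[0,-0.048,-0.139,0],[0,-0.048,-0.139,0],[0,-0.048,-0.139,0],[0,-0.048,-0.139,0],[0,-0.048,-0.139,0],[0,-0.048,-0.139,0],[0,-0.048,-0.139,0],[0,-0.048,-0.139,0],[0,-0.048,-0.139,0],[0,-0.048,-0.139,0],[0,-0.048,-0.139,0],[0,-0.048,-0.139,0],[0,-0.048,-0.139,0],[0,0,0,0],[0,0,0,0]],
  ],
)

```text
t: 3.75
tool_pos: [0.5625, 0.1294, 0.2451]
tool_rot: [-1.476, 1.011, 1.477]
contact_force: [-0.5, 0.4, 0.1]
opening: -0.0001
```

```bash
sed -i 's/^O=.*/O=np.array([10.8,0.5])/' h.py; cat >> h.py <<'E'
def bar(im):
    L=loc(pts(im));m=(L[...,2]>128)&(L[...,2]<153)&(L[...,1]>58)&(L[...,1]<106)&(L[...,0]<-20)&(L[...,0]>-110)
    q=L[m]
    if len(q)<15: return None
    f=least_squares(lambda p:np.hypot(q[:,0]-p[0],q[:,2]-p[1])-5.5,[np.median(q[:,0]),138],loss="soft_l1");return len(q),f.x.round(1)
def tcp():
    o=ctrl.get_obs();M=R.from_rotvec(o["tool_rot"]).as_matrix();y=np.degrees(np.arctan2(-M[1,1],-M[0,1]))
    print("t",round(float(o["t"]),2),"tcp",loc(o["tool_pos"]).round(1),"yawerr",round(y-np.degrees(YAW),2),"F",o["contact_force"].round(1),"open",round(float(o["opening"]),3))
E
python3 - <<'E'
from h import *
tcp()
im=ctrl.get_image("side");a=im["pixels"][60:300,200:400];cv2.imwrite("pics/s1.png",cv2.resize(a[...,::-1],None,fx=2.5,fy=2.5,interpolation=3))
L=loc(pts(im));q=L[(L[...,2]>165)&(np.abs(L[...,0])<60)&(np.abs(L[...,1]-85)<60)];print("lowest", np.percentile(q[:,2],[0,1,3]))
q=q[q[:,2]<210];print(q.min(0),q.max(0))
E
```

```text
t 3.75 tcp [ -7.5  82.9 245.1] yawerr -0.26 F [-0.5  0.4  0.1] open -0.0
lowest [232.19627223 241.52422964 256.73913389]Traceback (most recent call last):
  File "<stdin>", line 5, in <module>
    return umr_minimum(a, axis, None, out, keepdims, initial, where)
ValueError: zero-size array to reduction operation minimum which has no identity
```

View pics/s1.png

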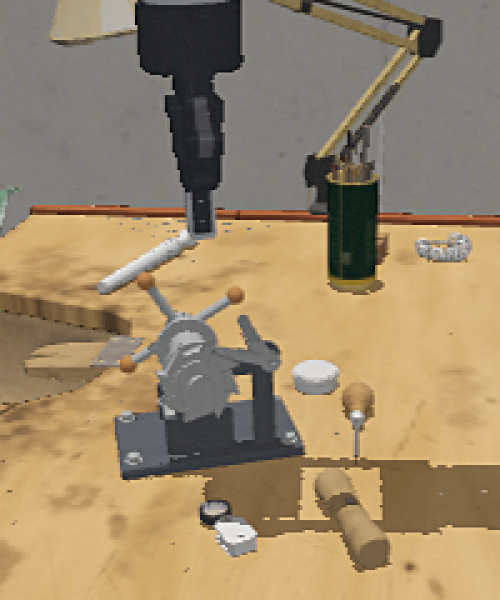

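Emit:
move_arm(
  increments=[
    [[0.05,0,0.012,0],[0.08,0,0,0],[0.08,0,0,0],[0.08,0,0,0],[0.06,0,0,0],[0.04,0,0,0],[0.03,0,0,0],[0,0,0,0],[0,0,0,0]],
  ],
)

```text
t: 4.55
tool_pos: [0.5605, 0.1342, 0.1404]
tool_rot: [-1.481, 1.007, 1.481]
contact_force: [-0.1, 0.1, 0.5]
opening: -0.0001
```

```bash
python3 - <<'E'
from h import *
tcp();im=ctrl.get_image("side");print(bar(im));a=im["pixels"][100:260,220:380];cv2.imwrite("pics/s2.png",cv2.resize(a[...,::-1],None,fx=3,fy=3,interpolation=3))
E
```

```text
t 4.55 tcp [ -7.6  88.1 140.4] yawerr 0.07 F [-0.1  0.1  0.5] open -0.0
(65, array([-44.6, 140.9]))
```

View pics/s2.png

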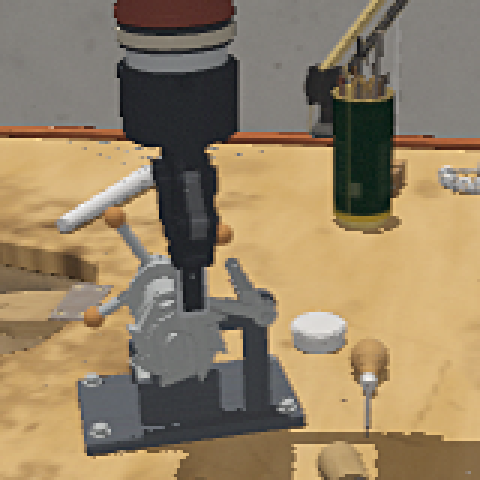

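Emit:
move_arm(
  increments=[
    [[0,0.016,0,0],[0,0.02,0,0],[0,0.016,0,0],[0,0.016,0,0],[0,0.016,0,0],[0,0.016,0,0],[0,0.016,0,0],[0,0.016,0,0],[0,0.016,0,0],[0,0.016,0,0],[0,0.016,0,0],[0,0.016,0,0],[0,0.016,0,0],[0,0,0,0],[0,0,0,0],[0,0,0,0]],
  ],
)

```text
t: 5.93
tool_pos: [0.5115, 0.1142, 0.1404]
tool_rot: [-1.481, 1.007, 1.48]
contact_force: [-0.9, 0.9, 0.2]
opening: 0.0003
```

```bash
python3 - <<'E'
from h import *
tcp();
for c in("side","top"):
    im=ctrl.get_image(c);print(c,bar(im),knobs(im))
E
```

```text
t 5.93 tcp [-60.6  87.4 140.4] yawerr 0.03 F [-0.9  0.9  0.2] open 0.0
side (186, array([-68.7, 141.2])) [(array([ 29.5, -65.2, 144.1]), 41, np.float64(0.46)), (array([-54.8, -66.2, 119.6]), 34, np.float64(0.35)), (array([ 54.5, -65.6,  58.4]), 35, np.float64(0.46))]
top (111, array([-93.9, 136.1])) [(array([ 31. , -67.4, 142. ]), 101, np.float64(23.86)), (array([-55.3, -68.3, 118.7]), 77, np.float64(12.15))]
```

Emit:
move_arm(
  increments=[
    [[-0.06,0,0,0],[-0.12,0,0,0],[-0.12,0,0,0],[0,-0.064,-0.078,0],[0,-0.064,-0.078,0],[0,-0.064,-0.078,0],[0,-0.064,-0.078,0],[0,-0.064,-0.078,0],[0,-0.064,-0.078,0],[0,-0.064,-0.078,0],[0,-0.064,-0.078,0],[0,0,0,0],[0.1,0,0,0],[0.1,0,0,0],[0.07,0,0,0],[0,0,0,0],[0,0,0,0]],
  ],
)

```text
t: 7.45
tool_pos: [0.6866, 0.0164, 0.1463]
tool_rot: [-1.478, 1.009, 1.484]
contact_force: [0.7, -0.0, 1.0]
opening: 0.0
```

```bash
python3 - <<'E'
from h import *
tcp();
for c in("side","top"):
    im=ctrl.get_image(c);print(c,bar(im),knobs(im))
    if c=="side":a=im["pixels"][100:260,220:380];cv2.imwrite("pics/s3.png",cv2.resize(a[...,::-1],None,fx=3,fy=3,interpolation=3))
E
```

```text
t 7.45 tcp [ 66.5 -67.7 146.3] yawerr 0.05 F [ 0.7 -0.   1. ] open 0.0
side (70, array([-94., 137.])) [(array([ 33.2, -44.4, 353. ]), 52, np.float64(2.73)), (array([100.2, -49.4, 350.8]), 72, np.float64(2.96)), (array([ 30.4, -65.7, 144.4]), 38, np.float64(0.37)), (array([-54.7, -66.6, 119.4]), 33, np.float64(0.56)), (array([ 54. , -64.8,  58.6]), 33, np.float64(0.5))]
top None [(array([ 31.5, -68.6, 444.7]), 4780, np.float64(43.46))]
```

View pics/s3.png

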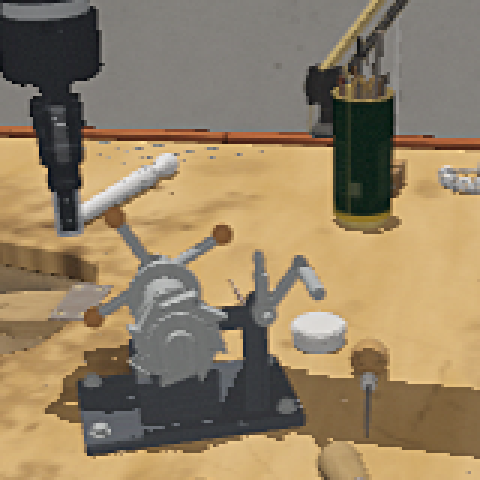

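Emit:
move_arm(
  increments=[
    [[0,0.018,0,0],[0,0.018,0,0],[0,0.018,0,0],[0,0.016,0,0],[0,0.016,0,0],[0,0.016,0,0],[0,0.016,0,0],[0,0.016,0,0],[0,0.016,0,0],[0,0.016,0,0],[0,0.016,0,0],[0,0.012,0,0],[0,0.012,0,0],[0,0.008,0,0],[0,0,0,0],[0,0,0,0],[0,0,0,0]],
  ],
)

```text
t: 8.97
tool_pos: [0.6372, -0.0037, 0.147]
tool_rot: [-1.479, 1.009, 1.482]
contact_force: [-0.3, -0.5, 0.5]
opening: -0.0
```

```bash
python3 - <<'E'
from h import *
tcp();im=ctrl.get_image("side");print(bar(im),knobs(im))
E
```

```text
t 8.97 tcp [ 13.2 -68.3 147. ] yawerr 0.03 F [-0.3 -0.5  0.5] open -0.0
(69, array([-94.1, 136.9])) [(array([-19.9, -44.5, 352.2]), 43, np.float64(2.85)), (array([ 46.3, -49.9, 351.9]), 84, np.float64(2.97)), (array([ -7.3, -66.3, 152. ]), 39, np.float64(0.43)), (array([ 62.4, -65.2,  95.8]), 36, np.float64(0.55)), (array([-63.3, -66.2,  82.3]), 31, np.float64(0.48))]
```

Emit:
move_arm(
  increments=[
    [[0,0.01,0,0],[0,0.01,0,0],[0,0.006,0,0],[0,0,0,0],[0,0,0,0],[0,-0.03,0,0],[0,-0.05,0,0],[0,0,0,0]],
  ],
)

```text
t: 9.68
tool_pos: [0.6519, 0.0018, 0.1482]
tool_rot: [-1.482, 1.006, 1.48]
contact_force: [-1.0, 0.3, -0.5]
opening: 0.0002
```

```bash
python3 - <<'E'
from h import *
tcp();im=ctrl.get_image("side");print(bar(im),knobs(im))
E
```

```text
t 9.68 tcp [ 28.9 -68.6 148.2] yawerr 0.06 F [-1.   0.3 -0.5] open 0.0
(71, array([-94. , 137.2])) [(array([ -5.6, -45. , 355.1]), 44, np.float64(2.82)), (array([ 62.5, -50.7, 352.4]), 71, np.float64(2.87)), (array([-13.5, -65.4, 150.8]), 37, np.float64(0.47)), (array([ 60.7, -65. , 101.5]), 39, np.float64(0.39)), (array([-62.1, -66. ,  75.6]), 30, np.float64(0.4))]
```

Emit:
move_arm(
  increments=[
    [[-0.06,0,0,0],[-0.1,0,0,0],[-0.1,0,0,0],[0,0.063,0.062,0],[0,0.063,0.062,0],[0,0.063,0.062,0],[0,0.063,0.062,0],[0,0.063,0.062,0],[0,0.063,0.062,0],[0,0.063,0.062,0],[0,0.063,0.062,0],[0,0.063,0.062,0],[0,0.063,0.062,0],[0,0,0,0],[0.1,0,0,0],[0.1,0,0,0],[0.07,0,0,0],[0.02,0,0,0],[0,0,0,0],[0,0,0,0]],
  ],
)

```text
t: 11.4
tool_pos: [0.4478, 0.0875, 0.1414]
tool_rot: [-1.481, 1.007, 1.479]
contact_force: [-0.3, 0.2, 0.6]
opening: 0.0
```

```bash
python3 - <<'E'
from h import *
tcp()
im=ctrl.get_image("side");print(bar(im),knobs(im));a=im["pixels"][100:260,220:380];cv2.imwrite("pics/s4.png",cv2.resize(a[...,::-1],None,fx=3,fy=3,interpolation=3))
E
```

```text
t 11.4 tcp [-129.6   86.   141.4] yawerr 0.02 F [-0.3  0.2  0.6] open 0.0
(69, array([-94. , 137.1])) [(array([-13.9, -65.9, 150.1]), 37, np.float64(0.46)), (array([ 60.7, -65.4, 101.4]), 39, np.float64(0.39)), (array([-62.8, -65.9,  75.6]), 33, np.float64(0.46))]
```

View pics/s4.png

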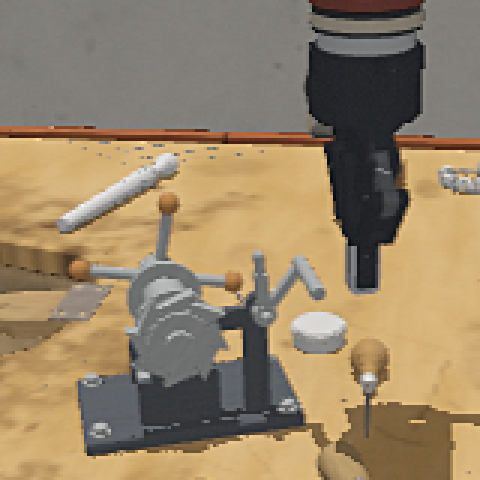

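Emit:
move_arm(
  increments=[
    [[0,-0.018,0,0],[0,-0.018,0,0],[0,-0.016,0,0],[0,-0.016,0,0],[0,-0.016,0,0],[0,-0.016,0,0],[0,-0.016,0,0],[0,-0.016,0,0],[0,-0.016,0,0],[0,-0.016,0,0],[0,-0.016,0,0],[0,-0.016,0,0],[0,-0.012,0,0],[0,-0.012,0,0],[0,0,0,0],[0,0,0,0],[0,0,0,0],[0,0,0,0]],
  ],
)

```text
t: 12.95
tool_pos: [0.4981, 0.1079, 0.1403]
tool_rot: [-1.48, 1.007, 1.481]
contact_force: [0.2, 0.8, 0.5]
opening: -0.0
```

```bash
python3 - <<'E'
from h import *
tcp()
for c in("side","top"):
    im=ctrl.get_image(c);print(bar(im),knobs(im))
E
```

```text
t 12.95 tcp [-75.3  86.5 140.3] yawerr 0.03 F [0.2 0.8 0.5] open -0.0
(183, array([-63.6, 142.3])) [(array([-13.5, -65.9, 150. ]), 37, np.float64(0.33)), (array([ 61.3, -65.3, 101.6]), 39, np.float64(0.44))]
None [(array([ 61.6, -67.5, 100.9]), 59, np.float64(0.57)), (array([-13.5, -67.8, 150. ]), 64, np.float64(0.35)), (array([-62.7, -68.3,  75.9]), 59, np.float64(0.51))]
```

Back off, rise, and check.

Emit:
move_arm(
  increments=[
    [[0,0.03,0,0],[0,0.06,0,0],[0,0.06,0,0],[-0.1,0.06,0,0],[-0.1,0.06,0,0],[-0.1,0,0,0],[-0.06,0,0,0],[0,0,0,0],[0,0,0,0]],
  ],
)

```text
t: 13.8
tool_pos: [0.4355, 0.083, 0.2309]
tool_rot: [-1.482, 1.006, 1.479]
contact_force: [0.8, -0.2, -0.4]
opening: -0.0001
```

```bash
python3 - <<'E'
from h import *
tcp()
for c in("side","top"):
    im=ctrl.get_image(c);b=bar(im);print(b,knobs(im))
    if b: print("pawl",np.arctan2(b[1][1]-101,b[1][0]+65)-np.arctan2(39,21))
    if c=="side":a=im["pixels"][150:250,230:330];cv2.imwrite("pics/s5.png",cv2.resize(a[...,::-1],None,fx=5,fy=5,interpolation=3))
E
```

```text
t 13.8 tcp [-142.6   86.3  230.9] yawerr 0.03 F [ 0.8 -0.2 -0.4] open -0.0
(67, array([-45. , 140.9])) [(array([-13.9, -65. , 149.7]), 38, np.float64(0.4)), (array([ 61.4, -65.6, 102. ]), 39, np.float64(0.44))]
pawl 0.029291756246100142
(138, array([-44.5, 140.8])) [(array([ 60.8, -67.9, 100.8]), 57, np.float64(0.44)), (array([-13.1, -68. , 150.2]), 66, np.float64(0.38)), (array([-62.4, -68.3,  76.1]), 59, np.float64(0.41))]
pawl 0.01830632215670014
```

View pics/s5.png

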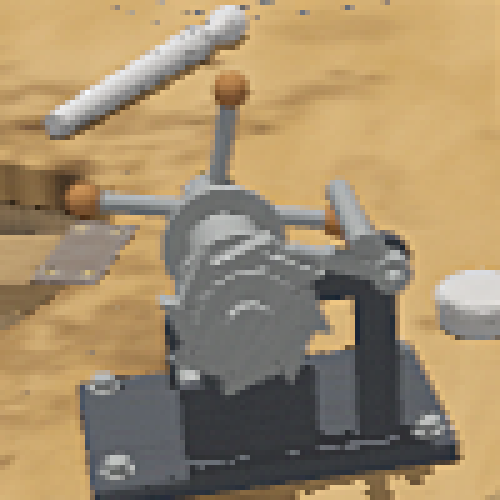

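```bash
python3 -c "
from station import ctrl
print(ctrl.finish_job())"
```

```text
the job is handed in; nothing more can be done
None
```

The winch is let back one notch with its pawl down in the next notch, and the job was handed in at about 14 s. The hand-in gives no verdict, so the result rests on my own camera checks. I used only the shut fingertips as a pusher and pinched nothing.

- **Pawl tipped back:** the top camera put the bar at x = -94, z = 136 mm, right back at its stop. The side camera's reading at that moment was spoiled by the finger. Both later side readings with the finger away put the bar at -94, 137, and the wheel was still at about -0.10 rad.
- **Wheel pushed back:** I pushed it in two pushes, to about 0.51 and then 0.61 rad. It stayed there once the finger backed off.
- **Pawl tipped down:** the last check gave a pawl angle of about 0.02 to 0.03 rad from the two cameras, under the 0.09 limit. The bar was within half a millimetre of where it sat at the start. The wheel was still at about 0.61 rad, inside the 0.43 to 0.84 band.
- **Hands clear:** the fingers were more than 100 mm from the winch at hand-in. Every force reading I took was about 1 N, but I read it only at the end of each move.
- **Tools:** I did not measure their positions again. The fingertips never came below about 125 mm, well above the tallest tool at 32 mm.

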